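Find the plinth with the loose weight and seat it for reopening

TASK

Each of the three closed wooden plinths has a lead weight inside, and in one of them it has come loose. Lift them and rock or shake them gently end to end to feel which one it is, then set that one lengthwise in the sprung cradle and press it slowly and gently fully home, level and down on the recess floor without ramming it, and leave the other two standing upright on the bench. Do not drop or fling the plinths, and leave the other things on the bench alone.

Things in the scene. Friction and masses are not known exactly. Their poses are not given: they have to be found in the camera images.
- plinth_1_mid (a point): Centre, half-way up, of a closed hollow wooden plinth with carved rosettes, 122 mm long (its x), 42 wide (y), 54 high (z); grasp it across its width near the top. All three look and weigh alike, 240 to 310 g, of which 110 g is the lead weight. Sound: weight fixed in the middle. Loose: it rolls 41 mm either way along x when tipped over 12 degrees, and stays there when levelled (0.045 N m).
- plinth_2_mid (a point): Centre, half-way up, of a closed hollow wooden plinth with carved rosettes, 122 mm long (its x), 42 wide (y), 54 high (z); grasp it across its width near the top. All three look and weigh alike, 240 to 310 g, of which 110 g is the lead weight. Sound: weight fixed in the middle. Loose: it rolls 41 mm either way along x when tipped over 12 degrees, and stays there when levelled (0.045 N m).
- plinth_3_mid (a point): Centre, half-way up, of a closed hollow wooden plinth with carved rosettes, 122 mm long (its x), 42 wide (y), 54 high (z); grasp it across its width near the top. All three look and weigh alike, 240 to 310 g, of which 110 g is the lead weight. Sound: weight fixed in the middle. Loose: it rolls 41 mm either way along x when tipped over 12 degrees, and stays there when levelled (0.045 N m).
- cradle_seat (a point): Middle of the recess floor of the fixed wooden cradle, 8 mm above the bench, z up. The plinth's length goes along this x, either way round, its middle over this point. Recess 127 x 47 mm with end walls 18 and side walls 13 above its floor, all sloping outward from 8 up; half-way along each long side a sprung steel cheek. Fingers must stay 16 or more above that floor. Cradle 170 by 110.
- cheek_a (a joint): Sprung steel cheek, 40 mm long, on the +y side of the recess: it slopes outward from 4 to 15 mm above the recess floor. 0 = at rest, face 18 mm from the seat point; outward positive, m, to 0.012. The plinth (half width 21) pushes each back 3 mm against 1.7 to 2.5 N. Merely set there it stays up; it takes a push of 3 to 11 N, then meets a hard floor: go down at about 10 mm/s, stop at 15 N.
- cheek_b (a joint): Sprung steel cheek, 40 mm long, on the -y side of the recess: it slopes outward from 4 to 15 mm above the recess floor. 0 = at rest, face 18 mm from the seat point; outward positive, m, to 0.012. The plinth (half width 21) pushes each back 3 mm against 1.7 to 2.5 N. Merely set there it stays up; it takes a push of 3 to 11 N, then meets a hard floor: go down at about 10 mm/s, stop at 15 N.
- mallet: Bystander, to be left alone: dark wooden mallet with a long handle, lying (mm). Origin at its underside.
- chisel: Bystander, to be left alone: steel chisel with round wooden handle, about 210 mm long, lying (mm). Origin at its underside.
- glue: Bystander, to be left alone: white plastic glue bottle, diameter 36, height 100, standing (mm). Origin at its underside.
- bowl: Bystander, to be left alone: dark wooden bowl, diameter 140, height 60 (mm). Origin at its underside.
- offcut: Bystander, to be left alone: pale wooden offcut block 60 x 40 x 28 (mm). Origin at its underside.
- rosette: Bystander, to be left alone: pale wooden disc, diameter 52, 18 thick, lying flat (mm). Origin at its underside.
- finial: Bystander, to be left alone: small turned wooden finial, diameter 40, height 72, standing (mm). Origin at its underside.
There are look-alikes about, which are no part of the job. What is shaped like the part that bears plinth_3_mid but yellow is not meant.

How it is judged:
By the outcome, as a careful person would: the job done as asked, in the order asked, and still so for the second after the job is handed in, with the robot touching nothing.
It also fails if it takes over 72 s, if anything falls off the work surface, if the arm or the gripper's body presses on something with over 40 N, if the wrist force passes 120 N, or if a joint passes its speed limit or range.

ROBOT

A 6-joint arm with a two-finger parallel gripper is mounted at the origin on the work surface. World frame = base frame: x ahead of the robot, y to its left, z up, the work surface at z = 0. Lengths are in mm, angles in rad, forces in N, time in s.
With the tool pointing down it reaches from about 400 to 925 mm from the base axis. Payload 12.5 kg.
Tool frame: the origin (TCP) lies between the finger pads; the fingertips stand 11 mm ahead of it and the grasp point (between the pads) lies 8 mm behind it; y points along the fingers, x is the direction in which the jaws open and shut, and the axes are right-handed (so a half turn about y gives the same grasp; the last joint's range is limited). The gripper opens to 95 mm and grips with 3 to 60 N. Pads are 20 mm wide; open, the fingers measure 119 mm over their backs; the gripper's body (75 mm by 180 mm) begins 59 mm behind the grasp point.
Start: joints at [1.143, 0.491, 1.559, -0, 1.092, -0.106], TCP at [197.655, 592.94, 225.661] pointing down, gripper open.
Joint ranges: [-3.1, 3.1], [-0.84, 2.19], [0.05, 2.79], [-1.13, 4.28], [0.06, 2.93], [-2.69, 2.69]. Speed limits (rad/s): [2.22, 2.22, 2.79, 3.14, 3.14, 3.14].

INTERFACE

Orientations are given as [roll, pitch, yaw] about the fixed x, y, z axes, in that order (R = Rz(yaw) Ry(pitch) Rx(roll)).
In Python, from cell import env gives the robot as it stands.
- The arm moves only by the tool jog_arm, never from a script. Its argument "series" is a list of rows, each an object of numbers: "dx", "dy", "dz": the shift along the world's x, y, z in m; "rx", "ry", "rz": the turn, a rotation vector about the world's x, y, z in degrees; "gripper": the opening, from 0 (shut) to 1 (fully open). A call has 1 to 12 rows; each row shifts and turns the commanded pose from where the row before left it; what a row does not reach is not made up. A row lasts 1/10 s, in which the tool goes at most 50 mm and 8.59 degrees, less where a joint would pass 70% of its speed; a pose out of reach is approached as far as the arm can. A call is refused whole if a number of a shift passes 0.05 or a number of a turn 8.59, either way. A call with a gripper value outside its range is refused whole. The fingers move at their own pace and stop on an object; the grip force is fixed at half the most. Time passes only in rows, so rows that do not move let the fingers close. It gives the time, the measured TCP pose, the force and the opening at its end, in the units of the state.
- env.state(): the state, without advancing time (a new reading comes with each control period).
- env.read_camera(name): name is "scene" or "top" or "wrist"; returns the picture (384x512x3 uint8, red, green, blue); there is no depth.
- env.camera_info(name): a dict with "camera_matrix" (3x3 intrinsics, pixels), "R" (3x3) and "t" (3): a world point X has camera coordinates R X + t; the wrist camera has in their place "mount" (4x4, takes a point from camera to tool coordinates, whose origin is the TCP and whose axes are the tool frame's). Camera axes: x right, y down, z forward; pixel columns grow to the right and rows downward; lengths in mm; the calibration is good to about 2 mm. The wrist camera is an equidistant fisheye: a pixel r from the principal point sees the ray r / f radians off the axis. A picture is of the moment at which its call begins: read the wrist's pose just before it. camera_info takes no time and is no camera call.
- env.job_done(): hands the job in, once; it reports no verdict.
The state is a dict: "t": time; "joints": joint angles; "qvel": joint speeds; "tau": joint torques, N m; "eef_pos": TCP position; "tcp_rot": TCP orientation; "ft_force": force on the tool from outside, world axes, zero at the start; "moment": the same for the moment, N m; "opening": opening from 0.0 (shut) to 1.0 (fully open).
Only numpy, scipy, OpenCV 4.12 (cv2) and the standard library are available. Lean on these libraries where they do the work, as an engineer would, in place of code of your own. Each camera call takes 0.05 s, during which the arm holds its last target.

## Working session

There is one attempt and no reset: what is moved stays moved. The work goes in short steps, Python scripts to look and compute and a tool call to move; the robot and the scene stay as the last step left them, time stands still between calls to the robot, and variables do not carry over. Pictures are saved under pics/ and viewed, and the job is handed in when it is done.

Besides the shell and the picture viewer there is one more tool, called after "Request:" by a JSON object that holds its "op" and its "data". jog_arm: Moves the arm, as the interface text tells. Its arguments: {"type":"object","properties":{"series":{"type":"array"}},"required":["series"]}

```bash
ls; mkdir -p pics; python3 - <<'E'
from cell import env
import cv2
s=env.state();print(s)
for n in("scene","top","wrist"):
    print(n,env.camera_info(n))
for n in("scene","top"):
    im=env.read_camera(n);cv2.imwrite(f"pics/{n}0.png",im[:,:,::-1])
E
```

```text
pics
{'t': 0.0, 'joints': array([ 1.14340903e+00,  4.91561182e-01,  1.55947626e+00, -2.15627425e-05,
        1.09171312e+00, -1.05592657e-01]), 'qvel': array([ 0.0016024 ,  0.00034524, -0.00135949, -0.00015662, -0.00109486,
       -0.00194438]), 'tau': array([-1.26063715e-04, -6.12637210e+01, -2.58175135e+01,  6.92164572e-02,
        4.82145650e-02, -1.07618719e-04]), 'eef_pos': array([197.54365955, 592.69774818, 225.05150673]), 'tcp_rot': array([-1.57069330e+00,  1.15348183e-03,  1.24901170e+00]), 'ft_force': array([-0.84602864,  0.74315363,  0.20608506]), 'moment': array([-0.0231471 ,  0.0056995 ,  0.01000993]), 'opening': 0.999851370396638}
scene {'camera_matrix': array([[481.0644455 ,   0.        , 265.16286078],
       [  0.        , 481.0644455 , 195.19862806],
       [  0.        ,   0.        ,   1.        ]]), 'R': array([[ 0.55620936,  0.83103127, -0.00426296],
       [ 0.44168219, -0.29995536, -0.84554339],
       [-0.7039517 ,  0.46841627, -0.53388969]]), 't': array([-241.66928462, -171.56093204, 1730.70105422])}
top {'camera_matrix': array([[375.37213137,   0.        , 2
[... 190 characters left out ...]
[-9.77794251e-01,  9.11238653e-03, -2.09368973e-01],
       [ 2.09357671e-01, -2.18766583e-03, -9.77836684e-01]]), 't': array([-17.2638453 , 452.41033573, 857.29455334])}
wrist {'camera_matrix': array([[297.31863964,   0.        , 250.41623511],
       [  0.        , 297.31863964, 189.89871201],
       [  0.        ,   0.        ,   1.        ]]), 'mount': array([[ 9.99999600e-01,  2.91068117e-04,  8.45470018e-04,
        -1.86962509e-01],
       [-7.46034322e-04, -2.49649509e-01,  9.68335978e-01,
        -1.57508637e+02],
       [ 4.92922904e-04, -9.68336222e-01, -2.49649192e-01,
         6.96488576e+01],
       [ 0.00000000e+00,  0.00000000e+00,  0.00000000e+00,
         1.00000000e+00]])}
```

View pics/scene0.png

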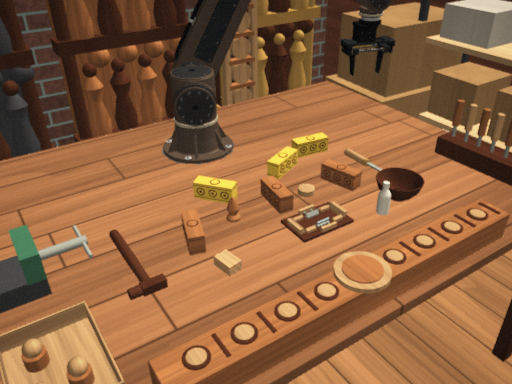

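View pics/top0.png

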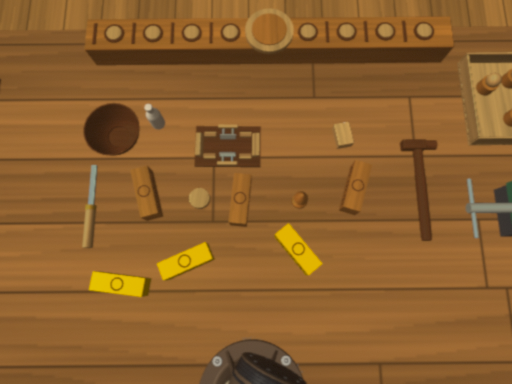

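The brown plinths are at about (145,192), (239,199) and (355,186) in the top picture. The yellow look-alikes are at (117,284), (185,261) and (299,249). The brown ones fit the description; I'll confirm in enlarged crops.

```bash
python3 - <<'E'
import cv2,numpy as np
im=cv2.imread("pics/top0.png")
a=cv2.resize(im[100:240,120:270],None,fx=5,fy=5,interpolation=cv2.INTER_CUBIC)[:, :]
a=cv2.resize(im[120:235,120:270],None,fx=5.2,fy=5.2,interpolation=cv2.INTER_CUBIC);cv2.imwrite("pics/c1.png",a)
b=cv2.resize(im[120:235,270:420],None,fx=5.2,fy=5.2,interpolation=cv2.INTER_CUBIC);cv2.imwrite("pics/c2.png",b)
E
```

```text
(no output)
```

View pics/c1.png

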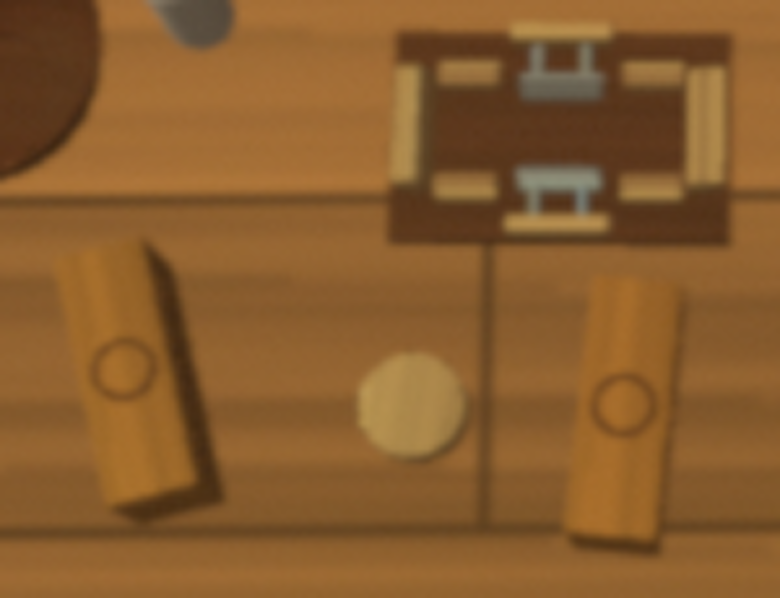

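View pics/c2.png

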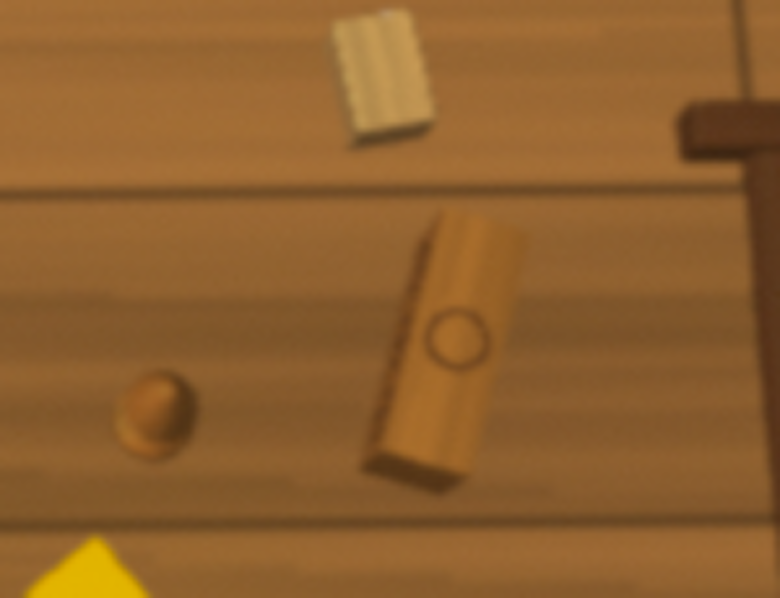

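```bash
cat > h.py <<'E'
import numpy as np,cv2
from cell import env
from scipy.spatial.transform import Rotation as Ro
def unproj(name,uv,z):
    c=env.camera_info(name);K,R,t=c["camera_matrix"],c["R"],c["t"]
    uv=np.atleast_2d(uv).astype(float)
    d=np.c_[uv,np.ones(len(uv))]@np.linalg.inv(K).T@R
    o=-R.T@t
    return (o+d*((z-o[2])/d[:,2])[:,None])[:,:2]
def proj(name,X):
    c=env.camera_info(name);p=np.atleast_2d(X)@c["R"].T+c["t"];p=p@c["camera_matrix"].T
    return p[:,:2]/p[:,2:]
def wproj(X,pos,rot):
    "world->wrist pixel"
    c=env.camera_info("wrist");M=c["mount"];R=Ro.from_euler('xyz',rot).as_matrix()
    T=(np.atleast_2d(X)-pos)@R; C=(T-M[:3,3])@M[:3,:3]
    th=np.arctan2(np.hypot(C[:,0],C[:,1]),C[:,2]);n=C[:,:2]/np.hypot(C[:,0],C[:,1])[:,None]
    K=c["camera_matrix"];return n*th[:,None]*K[0,0]+K[:2,2]
def wunproj(uv,z,pos,rot):
    c=env.camera_info("wrist");M=c["mount"];R=Ro.from_euler('xyz',rot).as_matrix();K=c["camera_matrix"]
    d=(np.atleast_2d(uv)-K[:2,2])/K[0,0];th=np.linalg.norm(d,axis=1);
    r=np.c_[d/th[:,None]*np.sin(th)[:,None],np.cos(th)]@M[:3,:3].T@R.T
    o=R@M[:3,3]+pos
    return (o+r*((z-o[2])/r[:,2])[:,None])[:,:2]
E
python3 - <<'E'
from h import *
P={'A':([(57,258),(145,240),(196,484),(108,507)],(123,370),120),'B':([(592,275),(683,287),(657,542),(567,537)],(624,405),120),
'C':([(440,210),(523,232),(466,475),(382,455)],(458,340),270)}
def f(c,ox): return (np.array(c,float)+.5)/5.2-.5+np.array([ox,120])
for k,(c,m,ox) in P.items():
    w=unproj("top",f(c,ox),54);cc=unproj("top",f([m],ox),54)[0]
    ax=(w[0]+w[1]-w[2]-w[3])/2
    print(k,w.mean(0).round(1),cc.round(1),"len",np.linalg.norm(ax).round(1),"wid",np.linalg.norm((w[0]+w[3]-w[1]-w[2])/2).round(1),"yaw",np.degrees(np.arctan2(ax[1],ax[0])).round(2))
q=f([(398,33),(732,35),(730,245),(388,240)],120)
w=unproj("top",q,8);print("cr8",w.round(1),w.mean(0))
for nm,z,pts in [("endL",26,[(393,66),(424,68),(418,185),(390,184)]),("endR",26,[(688,66),(727,66),(723,185),(684,186)])]:
    w=unproj("top",f(pts,120),z);print(nm,w.round(1),w.mean(0))
b={'bowl':((112,129),60),'ros':((199,198),18),'fin':((299,199),60),'glue':((149,106),100),'off':((343,134),28)}
for k,(p,z) in b.items(): print(k,unproj("top",p,z).round(0))
for k,p in {'y1':(117,284),'y2':(185,261),'y3':(299,249)}.items():print(k,unproj("top",p,54).round(0))
E
```

```text
A [470.2 254.8] [470.5 256.3] len 121.0 wid 41.2 yaw 14.34
B [450.2  24.2] [451.8  24.7] len 122.1 wid 41.9 yaw -5.44
C [ 479.4 -257.8] [ 480.  -260.1] len 121.1 wid 39.5 yaw -16.36
cr8 [[655.  141.4]
 [652.4 -27.3]
 [541.9 -25.2]
 [546.1 143.6]] [598.85900715  58.11936762]
endL [[630.  140.3]
 [628.8 125. ]
 [568.3 126.5]
 [569.  140.2]] [599.05275596 133.00956866]
endR [[628.7  -5.3]
 [628.5 -24.5]
 [567.  -22. ]
 [566.6  -3. ]] [597.69769759 -13.7005237 ]
bowl [[627. 340.]]
ros [[459. 128.]]
fin [[ 446. -117.]]
glue [[668. 240.]]
off [[ 621. -238.]]
y1 [[252. 304.]]
y2 [[303. 151.]]
y3 [[ 328. -114.]]
```

The brown plinths carry the circles and rosettes. Their poses in the top view are A (470,255), B (451,24) and C (480,-258). I'll move over A first and check with the wrist camera.

Request:
{"op": "jog_arm", "data": {"series": [{"dx": 0.0273,"dy": -0.0338,"rz": 3.27},{"dx": 0.0273,"dy": -0.0338,"rz": 3.27},{"dx": 0.0273,"dy": -0.0338,"rz": 3.27},{"dx": 0.0273,"dy": -0.0338,"rz": 3.27},{"dx": 0.0273,"dy": -0.0338,"rz": 3.27},{"dx": 0.0273,"dy": -0.0338,"rz": 3.27},{"dx": 0.0273,"dy": -0.0338,"rz": 3.27},{"dx": 0.0273,"dy": -0.0338,"rz": 3.27},{"dx": 0.0273,"dy": -0.0338,"rz": 3.27},{"dx": 0.0273,"dy": -0.0338,"rz": 3.27},{"dz": -0.02},{"dz": -0.02}]}}

```text
$.series[0]: bad value
```

```bash
cat > look.py <<'E'
import sys
from h import *
# look.py name cx cy z yawdeg : overlay plinth top box predicted
s=env.state();im=env.read_camera("wrist")[:,:,::-1].copy()
print(s['t'],s['eef_pos'].round(1),np.degrees(s['tcp_rot']).round(2),s['ft_force'].round(2),s['moment'].round(3),round(s['opening'],3))
cv2.imwrite(f"pics/{sys.argv[1]}_raw.png",im)
im=cv2.resize(im,None,fx=1.5,fy=1.5,interpolation=cv2.INTER_CUBIC)
a=[float(v) for v in sys.argv[2:]]
for i in range(0,len(a),6):
    cx,cy,z,yw,L,W=a[i:i+6];yw=np.radians(yw);u=np.array([np.cos(yw),np.sin(yw)]);v=np.array([-u[1],u[0]])
    pts=np.array([np.r_[np.array([cx,cy])+u*p*L/2+v*q*W/2,z] for p,q in[(1,1),(1,-1),(-1,-1),(-1,1),(0,0)]])
    px=wproj(pts,s['eef_pos'],s['tcp_rot'])
    print(px.round(1).tolist())
    for p in px: cv2.circle(im,tuple(int(round(x)) for x in (p+.5)*1.5-.5),2,(255,0,255),-1)
cv2.imwrite(f"pics/{sys.argv[1]}.png",im)
E
python3 look.py wA 470.3 255.3 54 14.3 122 42
```

```text
0.1 [197.6 592.7 225.1] [-9.000e+01  5.000e-02  7.156e+01] [ 0.14  0.47 -0.33] [ 0.039 -0.002  0.05 ] 1.001
[[151.0, 394.7], [136.3, 398.6], [90.6, 358.6], [104.1, 353.3], [120.8, 377.8]]
```

View pics/wA.png

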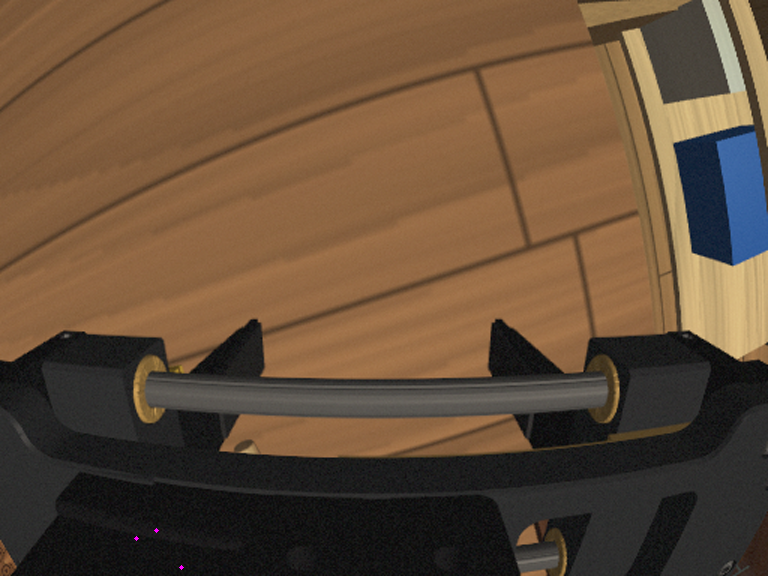

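The call was refused, probably because each row needs every field. Retrying with full rows.

Request:
{"op": "jog_arm", "data": {"series": [{"dx": 0.0273,"dy": -0.0338,"dz": 0,"rx": 0,"ry": 0,"rz": 3.27,"gripper": 1},{"dx": 0.0273,"dy": -0.0338,"dz": 0,"rx": 0,"ry": 0,"rz": 3.27,"gripper": 1},{"dx": 0.0273,"dy": -0.0338,"dz": 0,"rx": 0,"ry": 0,"rz": 3.27,"gripper": 1},{"dx": 0.0273,"dy": -0.0338,"dz": 0,"rx": 0,"ry": 0,"rz": 3.27,"gripper": 1},{"dx": 0.0273,"dy": -0.0338,"dz": 0,"rx": 0,"ry": 0,"rz": 3.27,"gripper": 1},{"dx": 0.0273,"dy": -0.0338,"dz": 0,"rx": 0,"ry": 0,"rz": 3.27,"gripper": 1},{"dx": 0.0273,"dy": -0.0338,"dz": 0,"rx": 0,"ry": 0,"rz": 3.27,"gripper": 1},{"dx": 0.0273,"dy": -0.0338,"dz": 0,"rx": 0,"ry": 0,"rz": 3.27,"gripper": 1},{"dx": 0.0273,"dy": -0.0338,"dz": 0,"rx": 0,"ry": 0,"rz": 3.27,"gripper": 1},{"dx": 0.0273,"dy": -0.0338,"dz": 0,"rx": 0,"ry": 0,"rz": 3.27,"gripper": 1},{"dx": 0,"dy": 0,"dz": -0.02,"rx": 0,"ry": 0,"rz": 0,"gripper": 1},{"dx": 0,"dy": 0,"dz": -0.02,"rx": 0,"ry": 0,"rz": 0,"gripper": 1}]}}

```text
t: 1.35
eef_pos: [471.6, 253.7, 185.3]
tcp_rot: [-1.572, -0.0, 1.817]
ft_force: [0.6, 0.1, -0.7]
opening: 1.001
```

```bash
python3 look.py wA2 470.3 255.3 54 14.3 122 42
```

```text
1.35 [471.6 253.7 185.3] [-9.0060e+01 -1.0000e-02  1.0412e+02] [ 0.63  0.06 -0.73] [ 0.082 -0.013 -0.032] 1.001
[[272.2, 240.2], [232.6, 240.3], [230.5, 122.9], [274.0, 122.9], [252.3, 184.3]]
```

View pics/wA2.png

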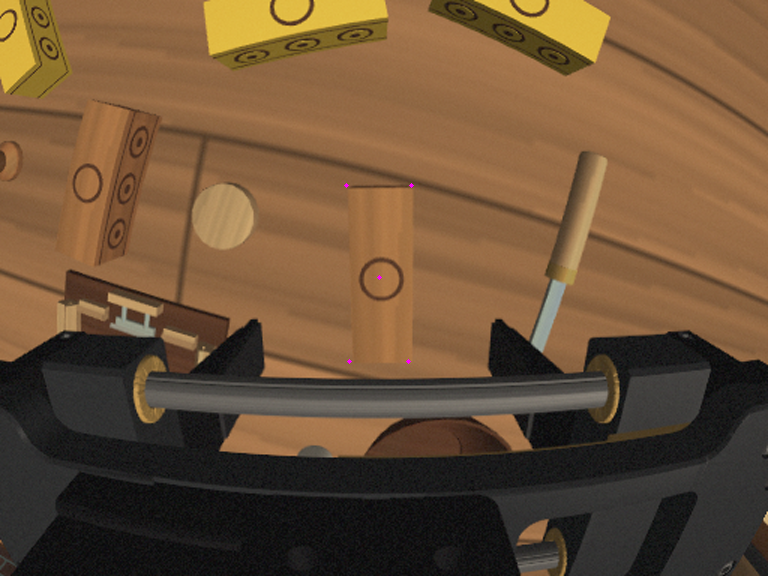

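The wrist view shows the brown plinth A centred at about (381,278) in the picture, within ~1.5 mm of my prediction. Going down to grasp it.

Request:
{"op": "jog_arm", "data": {"series": [{"dx": -0.0015,"dy": 0.0028,"dz": -0.03,"rx": 0,"ry": 0,"rz": 0.2,"gripper": 1},{"dx": 0,"dy": 0,"dz": -0.04,"rx": 0,"ry": 0,"rz": 0,"gripper": 1},{"dx": 0,"dy": 0,"dz": -0.04,"rx": 0,"ry": 0,"rz": 0,"gripper": 1},{"dx": 0,"dy": 0,"dz": -0.026,"rx": 0,"ry": 0,"rz": 0,"gripper": 0.8},{"dx": 0,"dy": 0,"dz": -0.01,"rx": 0,"ry": 0,"rz": 0,"gripper": 0.6},{"dx": 0,"dy": 0,"dz": 0,"rx": 0,"ry": 0,"rz": 0,"gripper": 0.5},{"dx": 0,"dy": 0,"dz": 0,"rx": 0,"ry": 0,"rz": 0,"gripper": 0.4},{"dx": 0,"dy": 0,"dz": 0,"rx": 0,"ry": 0,"rz": 0,"gripper": 0.3},{"dx": 0,"dy": 0,"dz": 0,"rx": 0,"ry": 0,"rz": 0,"gripper": 0.3},{"dx": 0,"dy": 0,"dz": 0,"rx": 0,"ry": 0,"rz": 0,"gripper": 0.3}]}}

```text
t: 2.4
eef_pos: [469.5, 257.8, 40.5]
tcp_rot: [-1.572, -0.0, 1.823]
ft_force: [-0.4, -0.5, 0.3]
opening: 0.467
```

```bash
cat > st.py <<'E'
from h import *
s=env.state();print(round(s['t'],2),s['eef_pos'].round(2),np.degrees(s['tcp_rot']).round(2),'F',s['ft_force'].round(2),'M',s['moment'].round(4),round(s['opening'],3),'j',s['joints'].round(2),'tau',s['tau'].round(3))
R=Ro.from_euler('xyz',s['tcp_rot']).as_matrix();print('Mtool',(R.T@s['moment']).round(4))
E
python3 st.py
```

```text
2.4 [469.46 257.85  40.47] [-9.0080e+01 -2.0000e-02  1.0446e+02] F [-0.35 -0.49  0.34] M [ 0.0479  0.0426 -0.0356] 0.467 j [ 0.38  0.63  1.94  0.    0.57 -1.44] tau [ 1.2000e-02 -5.8176e+01 -1.3874e+01 -1.3000e-02  9.1000e-02  0.0000e+00]
Mtool [ 0.0293  0.0357 -0.057 ]
```

Request:
{"op": "jog_arm", "data": {"series": [{"dx": 0,"dy": 0,"dz": 0,"rx": 0,"ry": 0,"rz": 0,"gripper": 0.3},{"dx": 0,"dy": 0,"dz": 0.005,"rx": 0,"ry": 0,"rz": 0,"gripper": 0.3},{"dx": 0,"dy": 0,"dz": 0.015,"rx": 0,"ry": 0,"rz": 0,"gripper": 0.3},{"dx": 0,"dy": 0,"dz": 0.02,"rx": 0,"ry": 0,"rz": 0,"gripper": 0.3},{"dx": 0,"dy": 0,"dz": 0.02,"rx": 0,"ry": 0,"rz": 0,"gripper": 0.3},{"dx": 0,"dy": 0,"dz": 0.015,"rx": 0,"ry": 0,"rz": 0,"gripper": 0.3},{"dx": 0,"dy": 0,"dz": 0.005,"rx": 0,"ry": 0,"rz": 0,"gripper": 0.3},{"dx": 0,"dy": 0,"dz": 0,"rx": 0,"ry": 0,"rz": 0,"gripper": 0.3},{"dx": 0,"dy": 0,"dz": 0,"rx": 0,"ry": 0,"rz": 0,"gripper": 0.3}]}}

```text
t: 3.3
eef_pos: [468.8, 257.6, 119.0]
tcp_rot: [-1.57, 0.0, 1.823]
ft_force: [0.8, 0.1, -3.7]
opening: 0.442
```

```bash
cat > feel.py <<'E'
import sys
from h import *
n=int(sys.argv[1]);F=[];M=[];T=[]
for i in range(n):
    env.read_camera("top");s=env.state();R=Ro.from_euler('xyz',s['tcp_rot']).as_matrix()
    F.append(s['ft_force']);M.append(R.T@s['moment']);T.append(s['tau'][3:])
f=lambda a:(np.mean(a,0).round(4).tolist(),'se',(np.std(a,0)/n**.5).round(4).tolist())
print(round(s['t'],2),s['eef_pos'].round(1),np.degrees(s['tcp_rot']).round(2),round(s['opening'],3));print('F',f(F));print('Mtool',f(M));print('tau',f(T))
E
python3 feel.py 8
```

```text
3.7 [469.1 257.7 119.4] [-89.97  -0.   104.46] 0.438
F ([0.1873, -0.1199, -2.0573], 'se', [0.1702, 0.154, 0.2099])
Mtool ([0.0169, 0.0091, -0.0757], 'se', [0.0117, 0.011, 0.0105])
tau ([-0.0174, 0.0826, -0.0001], 'se', [0.0001, 0.0004, 0.0])
```

Held cleanly (about 42 mm opening). Now rock end to end.

Request:
{"op": "jog_arm", "data": {"series": [{"dx": 0,"dy": 0,"dz": 0,"rx": -1.12,"ry": 4.36,"rz": 0,"gripper": 0.3},{"dx": 0,"dy": 0,"dz": 0,"rx": -1.12,"ry": 4.36,"rz": 0,"gripper": 0.3},{"dx": 0,"dy": 0,"dz": 0,"rx": -1.12,"ry": 4.36,"rz": 0,"gripper": 0.3},{"dx": 0,"dy": 0,"dz": 0,"rx": -1.12,"ry": 4.36,"rz": 0,"gripper": 0.3},{"dx": 0,"dy": 0,"dz": 0,"rx": 0,"ry": 0,"rz": 0,"gripper": 0.3},{"dx": 0,"dy": 0,"dz": 0,"rx": 0,"ry": 0,"rz": 0,"gripper": 0.3},{"dx": 0,"dy": 0,"dz": 0,"rx": 0,"ry": 0,"rz": 0,"gripper": 0.3},{"dx": 0,"dy": 0,"dz": 0,"rx": 1.12,"ry": -4.36,"rz": 0,"gripper": 0.3},{"dx": 0,"dy": 0,"dz": 0,"rx": 1.12,"ry": -4.36,"rz": 0,"gripper": 0.3},{"dx": 0,"dy": 0,"dz": 0,"rx": 1.12,"ry": -4.36,"rz": 0,"gripper": 0.3},{"dx": 0,"dy": 0,"dz": 0,"rx": 1.12,"ry": -4.36,"rz": 0,"gripper": 0.3},{"dx": 0,"dy": 0,"dz": 0,"rx": 0,"ry": 0,"rz": 0,"gripper": 0.3}]}}

```text
t: 4.9
eef_pos: [467.5, 257.5, 120.4]
tcp_rot: [-1.572, -0.0, 1.824]
ft_force: [-0.2, -0.6, -2.2]
opening: 0.439
```

```bash
python3 feel.py 10
```

```text
5.4 [469.3 257.7 119.5] [-89.97  -0.   104.46] 0.443
F ([0.3338, -0.1512, -2.2512], 'se', [0.1619, 0.2023, 0.1493])
Mtool ([0.011, 0.0088, -0.046], 'se', [0.0087, 0.0066, 0.0055])
tau ([-0.025, 0.0194, 0.0114], 'se', [0.0072, 0.0583, 0.0091])
```

Request:
{"op": "jog_arm", "data": {"series": [{"dx": 0,"dy": 0,"dz": 0,"rx": 1.12,"ry": -4.36,"rz": 0,"gripper": 0.3},{"dx": 0,"dy": 0,"dz": 0,"rx": 1.12,"ry": -4.36,"rz": 0,"gripper": 0.3},{"dx": 0,"dy": 0,"dz": 0,"rx": 1.12,"ry": -4.36,"rz": 0,"gripper": 0.3},{"dx": 0,"dy": 0,"dz": 0,"rx": 1.12,"ry": -4.36,"rz": 0,"gripper": 0.3},{"dx": 0,"dy": 0,"dz": 0,"rx": 0,"ry": 0,"rz": 0,"gripper": 0.3},{"dx": 0,"dy": 0,"dz": 0,"rx": 0,"ry": 0,"rz": 0,"gripper": 0.3},{"dx": 0,"dy": 0,"dz": 0,"rx": 0,"ry": 0,"rz": 0,"gripper": 0.3},{"dx": 0,"dy": 0,"dz": 0,"rx": -1.12,"ry": 4.36,"rz": 0,"gripper": 0.3},{"dx": 0,"dy": 0,"dz": 0,"rx": -1.12,"ry": 4.36,"rz": 0,"gripper": 0.3},{"dx": 0,"dy": 0,"dz": 0,"rx": -1.12,"ry": 4.36,"rz": 0,"gripper": 0.3},{"dx": 0,"dy": 0,"dz": 0,"rx": -1.12,"ry": 4.36,"rz": 0,"gripper": 0.3},{"dx": 0,"dy": 0,"dz": 0,"rx": 0,"ry": 0,"rz": 0,"gripper": 0.3}]}}

```text
t: 6.6
eef_pos: [470.9, 258.2, 119.7]
tcp_rot: [-1.57, -0.001, 1.823]
ft_force: [-0.2, -0.5, -3.4]
opening: 0.438
```

```bash
python3 feel.py 10
```

```text
7.1 [469.  257.8 119.8] [-9.0020e+01 -1.0000e-02  1.0447e+02] 0.439
F ([-0.373, 0.046, -2.4055], 'se', [0.156, 0.1398, 0.1039])
Mtool ([0.0253, -0.0055, -0.0471], 'se', [0.011, 0.0108, 0.0065])
tau ([0.0013, 0.1494, -0.0222], 'se', [0.0123, 0.0605, 0.0138])
```

```bash
python3 st.py; sed -i "s/print('tau',f(T))/print('tau',f(T),'last',T[-1].round(4))/" feel.py
```

```text
7.1 [469.03 257.75 119.78] [-9.0020e+01 -1.0000e-02  1.0447e+02] F [-0.52  0.34 -2.18] M [ 0.0175  0.02   -0.0066] 0.439 j [ 0.38  0.5   1.89  0.    0.75 -1.44] tau [ 8.0000e-03 -5.6024e+01 -1.9106e+01 -1.8000e-02  7.3000e-02  0.0000e+00]
Mtool [ 0.015   0.0066 -0.0219]
```

Plinth A shows no change after rocking either way (0.011 against 0.025 N m, where loose would give about 0.09), so it is sound. Setting it back upright.

Request:
{"op": "jog_arm", "data": {"series": [{"dx": 0,"dy": 0,"dz": -0.02,"rx": 0,"ry": 0,"rz": 0,"gripper": 0.3},{"dx": 0,"dy": 0,"dz": -0.025,"rx": 0,"ry": 0,"rz": 0,"gripper": 0.3},{"dx": 0,"dy": 0,"dz": -0.02,"rx": 0,"ry": 0,"rz": 0,"gripper": 0.3},{"dx": 0,"dy": 0,"dz": -0.008,"rx": 0,"ry": 0,"rz": 0,"gripper": 0.3},{"dx": 0,"dy": 0,"dz": -0.004,"rx": 0,"ry": 0,"rz": 0,"gripper": 0.3},{"dx": 0,"dy": 0,"dz": -0.002,"rx": 0,"ry": 0,"rz": 0,"gripper": 0.3},{"dx": 0,"dy": 0,"dz": 0,"rx": 0,"ry": 0,"rz": 0,"gripper": 0.3},{"dx": 0,"dy": 0,"dz": 0,"rx": 0,"ry": 0,"rz": 0,"gripper": 0.3}]}}

```text
t: 7.9
eef_pos: [469.5, 257.9, 41.3]
tcp_rot: [-1.572, -0.0, 1.823]
ft_force: [0.5, 0.5, -2.6]
opening: 0.442
```

```bash
python3 st.py
```

```text
7.9 [469.47 257.87  41.35] [-9.0070e+01 -1.0000e-02  1.0446e+02] F [ 0.55  0.48 -2.61] M [ 0.0828  0.0446 -0.0231] 0.442 j [ 0.38  0.63  1.94  0.    0.57 -1.44] tau [-1.2000e-02 -5.8987e+01 -1.4269e+01 -1.4000e-02  7.6000e-02 -0.0000e+00]
Mtool [ 0.0225  0.0232 -0.0913]
```

Request:
{"op": "jog_arm", "data": {"series": [{"dx": 0,"dy": 0,"dz": -0.0012,"rx": 0,"ry": 0,"rz": 0,"gripper": 0.3},{"dx": 0,"dy": 0,"dz": 0,"rx": 0,"ry": 0,"rz": 0,"gripper": 0.3},{"dx": 0,"dy": 0,"dz": 0,"rx": 0,"ry": 0,"rz": 0,"gripper": 0.5},{"dx": 0,"dy": 0,"dz": 0,"rx": 0,"ry": 0,"rz": 0,"gripper": 0.8},{"dx": 0,"dy": 0,"dz": 0,"rx": 0,"ry": 0,"rz": 0,"gripper": 1},{"dx": 0,"dy": 0,"dz": 0,"rx": 0,"ry": 0,"rz": 0,"gripper": 1},{"dx": 0,"dy": 0,"dz": 0.03,"rx": 0,"ry": 0,"rz": 0,"gripper": 1},{"dx": 0,"dy": 0,"dz": 0.04,"rx": 0,"ry": 0,"rz": 0,"gripper": 1},{"dx": 0,"dy": 0,"dz": 0.04,"rx": 0,"ry": 0,"rz": 0,"gripper": 1},{"dx": 0,"dy": 0,"dz": 0.036,"rx": 0,"ry": 0,"rz": 0,"gripper": 1}]}}

```text
t: 8.9
eef_pos: [469.0, 257.7, 187.3]
tcp_rot: [-1.571, -0.0, 1.823]
ft_force: [0.5, -0.1, -0.1]
opening: 0.987
```

```bash
python3 look.py wA3 469.5 257.8 54 14.3 122 42
```

```text
8.9 [469.  257.7 187.3] [-9.0020e+01 -1.0000e-02  1.0446e+02] [ 0.46 -0.07 -0.07] [ 0.093 -0.004 -0.023] 0.987
[[269.9, 240.8], [230.6, 240.7], [229.1, 124.2], [272.3, 124.4], [250.5, 185.2]]
```

View pics/wA3.png

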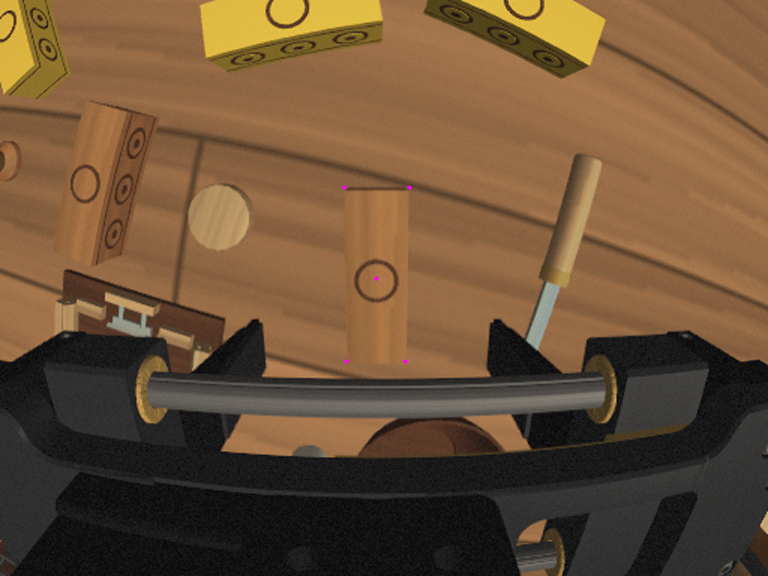

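A stands upright at (377,281). On to B.

Request:
{"op": "jog_arm", "data": {"series": [{"dx": -0.0026,"dy": -0.0333,"dz": 0,"rx": 0,"ry": 0,"rz": -2.84,"gripper": 1},{"dx": -0.0026,"dy": -0.0333,"dz": 0,"rx": 0,"ry": 0,"rz": -2.84,"gripper": 1},{"dx": -0.0026,"dy": -0.0333,"dz": 0,"rx": 0,"ry": 0,"rz": -2.84,"gripper": 1},{"dx": -0.0026,"dy": -0.0333,"dz": 0,"rx": 0,"ry": 0,"rz": -2.84,"gripper": 1},{"dx": -0.0026,"dy": -0.0333,"dz": 0,"rx": 0,"ry": 0,"rz": -2.84,"gripper": 1},{"dx": -0.0026,"dy": -0.0333,"dz": 0,"rx": 0,"ry": 0,"rz": -2.84,"gripper": 1},{"dx": -0.0026,"dy": -0.0333,"dz": 0,"rx": 0,"ry": 0,"rz": -2.84,"gripper": 1},{"dx": 0,"dy": 0,"dz": 0,"rx": 0,"ry": 0,"rz": 0,"gripper": 1},{"dx": 0,"dy": 0,"dz": 0,"rx": 0,"ry": 0,"rz": 0,"gripper": 1}]}}

```text
t: 9.85
eef_pos: [450.9, 24.3, 185.4]
tcp_rot: [-1.571, -0.0, 1.475]
ft_force: [0.8, -0.5, -0.4]
opening: 0.998
```

```bash
python3 look.py wB 451 24.5 54 -5.44 122 42
```

```text
9.85 [450.9  24.3 185.4] [-9.000e+01 -1.000e-02  8.451e+01] [ 0.79 -0.53 -0.35] [-0.007 -0.006 -0.008] 0.998
[[270.4, 241.1], [230.9, 241.1], [228.9, 124.0], [272.3, 123.9], [250.6, 185.3]]
```

View pics/wB.png

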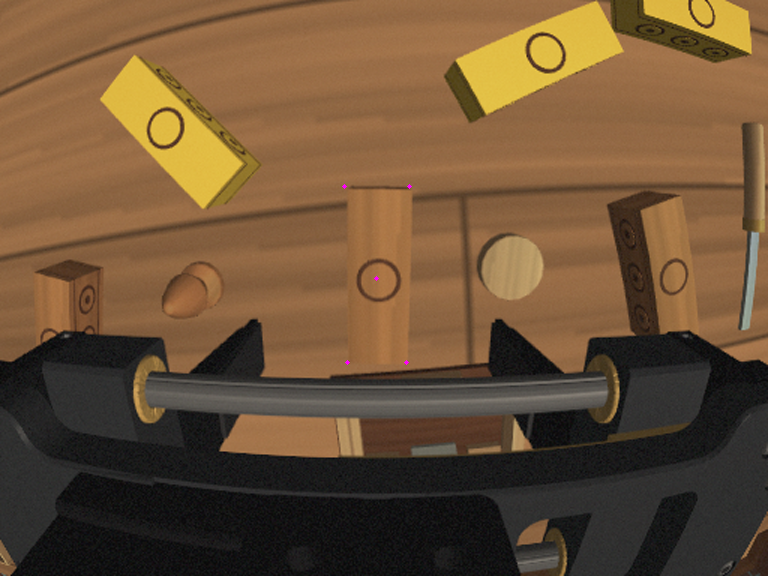

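B is at (379,281), about 1.4 mm toward +y. Grasping it.

Request:
{"op": "jog_arm", "data": {"series": [{"dx": 0,"dy": 0.0014,"dz": -0.03,"rx": 0,"ry": 0,"rz": 0,"gripper": 1},{"dx": 0,"dy": 0,"dz": -0.04,"rx": 0,"ry": 0,"rz": 0,"gripper": 1},{"dx": 0,"dy": 0,"dz": -0.04,"rx": 0,"ry": 0,"rz": 0,"gripper": 0.9},{"dx": 0,"dy": 0,"dz": -0.026,"rx": 0,"ry": 0,"rz": 0,"gripper": 0.8},{"dx": 0,"dy": 0,"dz": -0.01,"rx": 0,"ry": 0,"rz": 0,"gripper": 0.6},{"dx": 0,"dy": 0,"dz": 0,"rx": 0,"ry": 0,"rz": 0,"gripper": 0.5},{"dx": 0,"dy": 0,"dz": 0,"rx": 0,"ry": 0,"rz": 0,"gripper": 0.4},{"dx": 0,"dy": 0,"dz": 0,"rx": 0,"ry": 0,"rz": 0,"gripper": 0.3},{"dx": 0,"dy": 0,"dz": 0,"rx": 0,"ry": 0,"rz": 0,"gripper": 0.3},{"dx": 0,"dy": 0,"dz": 0,"rx": 0,"ry": 0,"rz": 0,"gripper": 0.3},{"dx": 0,"dy": 0,"dz": 0,"rx": 0,"ry": 0,"rz": 0,"gripper": 0.3}]}}

```text
t: 11.0
eef_pos: [451.4, 26.0, 40.4]
tcp_rot: [-1.573, -0.0, 1.476]
ft_force: [-1.3, 1.6, 8.6]
opening: 0.438
```

Request:
{"op": "jog_arm", "data": {"series": [{"dx": 0,"dy": 0,"dz": 0.005,"rx": 0,"ry": 0,"rz": 0,"gripper": 0.3},{"dx": 0,"dy": 0,"dz": 0.015,"rx": 0,"ry": 0,"rz": 0,"gripper": 0.3},{"dx": 0,"dy": 0,"dz": 0.02,"rx": 0,"ry": 0,"rz": 0,"gripper": 0.3},{"dx": 0,"dy": 0,"dz": 0.02,"rx": 0,"ry": 0,"rz": 0,"gripper": 0.3},{"dx": 0,"dy": 0,"dz": 0.015,"rx": 0,"ry": 0,"rz": 0,"gripper": 0.3},{"dx": 0,"dy": 0,"dz": 0.005,"rx": 0,"ry": 0,"rz": 0,"gripper": 0.3},{"dx": 0,"dy": 0,"dz": 0,"rx": 0,"ry": 0,"rz": 0,"gripper": 0.3},{"dx": 0,"dy": 0,"dz": 0,"rx": 0,"ry": 0,"rz": 0,"gripper": 0.3}]}}

```text
t: 11.8
eef_pos: [450.7, 26.1, 119.0]
tcp_rot: [-1.57, -0.0, 1.476]
ft_force: [0.4, 0.4, -2.1]
opening: 0.44
```

```bash
python3 feel.py 6
```

```text
12.1 [450.8  26.  119.1] [-8.995e+01 -1.000e-02  8.458e+01] 0.444
F ([-0.3038, 0.0129, -2.7908], 'se', [0.2187, 0.2048, 0.1409])
Mtool ([0.0204, 0.0118, -0.0191], 'se', [0.0114, 0.0135, 0.0146])
tau ([-0.0209, 0.0806, 0.0004], 'se', [0.0, 0.0008, 0.0]) last [-0.0208  0.0803  0.0004]
```

Request:
{"op": "jog_arm", "data": {"series": [{"dx": 0,"dy": 0,"dz": 0,"rx": 0.43,"ry": 4.48,"rz": 0,"gripper": 0.3},{"dx": 0,"dy": 0,"dz": 0,"rx": 0.43,"ry": 4.48,"rz": 0,"gripper": 0.3},{"dx": 0,"dy": 0,"dz": 0,"rx": 0.43,"ry": 4.48,"rz": 0,"gripper": 0.3},{"dx": 0,"dy": 0,"dz": 0,"rx": 0.43,"ry": 4.48,"rz": 0,"gripper": 0.3},{"dx": 0,"dy": 0,"dz": 0,"rx": 0,"ry": 0,"rz": 0,"gripper": 0.3},{"dx": 0,"dy": 0,"dz": 0,"rx": 0,"ry": 0,"rz": 0,"gripper": 0.3},{"dx": 0,"dy": 0,"dz": 0,"rx": 0,"ry": 0,"rz": 0,"gripper": 0.3},{"dx": 0,"dy": 0,"dz": 0,"rx": -0.43,"ry": -4.48,"rz": 0,"gripper": 0.3},{"dx": 0,"dy": 0,"dz": 0,"rx": -0.43,"ry": -4.48,"rz": 0,"gripper": 0.3},{"dx": 0,"dy": 0,"dz": 0,"rx": -0.43,"ry": -4.48,"rz": 0,"gripper": 0.3},{"dx": 0,"dy": 0,"dz": 0,"rx": -0.43,"ry": -4.48,"rz": 0,"gripper": 0.3},{"dx": 0,"dy": 0,"dz": 0,"rx": 0,"ry": 0,"rz": 0,"gripper": 0.3}]}}

```text
t: 13.3
eef_pos: [449.2, 26.3, 120.0]
tcp_rot: [-1.572, -0.0, 1.477]
ft_force: [-0.1, -0.2, -1.7]
opening: 0.444
```

```bash
python3 feel.py 10
```

```text
13.8 [451.1  26.  119.3] [-89.97  -0.    84.58] 0.441
F ([-0.0289, -0.093, -2.514], 'se', [0.1723, 0.1252, 0.104])
Mtool ([0.0583, -0.0033, -0.0122], 'se', [0.0086, 0.0079, 0.0092])
tau ([-0.0206, -0.0212, 0.0014], 'se', [0.0003, 0.0579, 0.0007]) last [-0.0209  0.0503  0.0003]
```

Request:
{"op": "jog_arm", "data": {"series": [{"dx": 0,"dy": 0,"dz": 0,"rx": -0.43,"ry": -4.48,"rz": 0,"gripper": 0.3},{"dx": 0,"dy": 0,"dz": 0,"rx": -0.43,"ry": -4.48,"rz": 0,"gripper": 0.3},{"dx": 0,"dy": 0,"dz": 0,"rx": -0.43,"ry": -4.48,"rz": 0,"gripper": 0.3},{"dx": 0,"dy": 0,"dz": 0,"rx": -0.43,"ry": -4.48,"rz": 0,"gripper": 0.3},{"dx": 0,"dy": 0,"dz": 0,"rx": 0,"ry": 0,"rz": 0,"gripper": 0.3},{"dx": 0,"dy": 0,"dz": 0,"rx": 0,"ry": 0,"rz": 0,"gripper": 0.3},{"dx": 0,"dy": 0,"dz": 0,"rx": 0,"ry": 0,"rz": 0,"gripper": 0.3},{"dx": 0,"dy": 0,"dz": 0,"rx": 0.43,"ry": 4.48,"rz": 0,"gripper": 0.3},{"dx": 0,"dy": 0,"dz": 0,"rx": 0.43,"ry": 4.48,"rz": 0,"gripper": 0.3},{"dx": 0,"dy": 0,"dz": 0,"rx": 0.43,"ry": 4.48,"rz": 0,"gripper": 0.3},{"dx": 0,"dy": 0,"dz": 0,"rx": 0.43,"ry": 4.48,"rz": 0,"gripper": 0.3},{"dx": 0,"dy": 0,"dz": 0,"rx": 0,"ry": 0,"rz": 0,"gripper": 0.3}]}}

```text
t: 15.0
eef_pos: [452.9, 25.8, 119.6]
tcp_rot: [-1.571, -0.0, 1.476]
ft_force: [0.5, -0.1, -2.2]
opening: 0.437
```

```bash
python3 feel.py 10
```

```text
15.5 [450.8  26.1 119.5] [-9.002e+01 -1.000e-02  8.458e+01] 0.441
F ([-0.1604, 0.1658, -2.239], 'se', [0.1271, 0.1699, 0.1395])
Mtool ([-0.0279, 0.0028, -0.0155], 'se', [0.0098, 0.0063, 0.0125])
tau ([-0.0202, 0.1873, -0.0017], 'se', [0.0006, 0.061, 0.0011]) last [-0.0208  0.1105  0.0003]
```

B: Mtool x was +0.020 at lift, +0.058 after tipping one way and −0.028 after the other. That 0.086 N m swing, matching 2×0.045, makes B the loose one by a wide margin; A did not change. I keep B in hand and view the cradle unobstructed from one side.

Request:
{"op": "jog_arm", "data": {"series": [{"dx": 0.0122,"dy": -0.008,"dz": 0.012,"rx": 0,"ry": 0,"rz": -7.12,"gripper": 0.3},{"dx": 0.0122,"dy": -0.008,"dz": 0.012,"rx": 0,"ry": 0,"rz": -7.12,"gripper": 0.3},{"dx": 0.0122,"dy": -0.008,"dz": 0.012,"rx": 0,"ry": 0,"rz": -7.12,"gripper": 0.3},{"dx": 0.0122,"dy": -0.008,"dz": 0.012,"rx": 0,"ry": 0,"rz": -7.12,"gripper": 0.3},{"dx": 0.0122,"dy": -0.008,"dz": 0.012,"rx": 0,"ry": 0,"rz": -7.12,"gripper": 0.3},{"dx": 0.0122,"dy": -0.008,"dz": 0,"rx": 0,"ry": 0,"rz": -7.12,"gripper": 0.3},{"dx": 0.0122,"dy": -0.008,"dz": 0,"rx": 0,"ry": 0,"rz": -7.12,"gripper": 0.3},{"dx": 0.0122,"dy": -0.008,"dz": 0,"rx": 0,"ry": 0,"rz": -7.12,"gripper": 0.3},{"dx": 0.0122,"dy": -0.008,"dz": 0,"rx": 0,"ry": 0,"rz": -7.12,"gripper": 0.3},{"dx": 0.0122,"dy": -0.008,"dz": 0,"rx": 0,"ry": 0,"rz": -7.12,"gripper": 0.3},{"dx": 0.0122,"dy": -0.008,"dz": 0,"rx": 0,"ry": 0,"rz": -7.12,"gripper": 0.3},{"dx": 0.0122,"dy": -0.008,"dz": 0,"rx": 0,"ry": 0,"rz": -7.12,"gripper": 0.3}]}}

```text
t: 16.7
eef_pos: [597.6, -70.3, 179.3]
tcp_rot: [-1.571, 0.0, -0.02]
ft_force: [-0.6, 0.0, -2.6]
opening: 0.444
```

Request:
{"op": "jog_arm", "data": {"series": [{"dx": 0,"dy": -0.01,"dz": 0,"rx": 0,"ry": 0,"rz": 0,"gripper": 0.3},{"dx": 0,"dy": 0,"dz": 0,"rx": 0,"ry": 0,"rz": 0,"gripper": 0.3},{"dx": 0,"dy": 0,"dz": 0,"rx": 0,"ry": 0,"rz": 0,"gripper": 0.3}]}}

```text
t: 17.0
eef_pos: [596.6, -80.0, 179.3]
tcp_rot: [-1.571, 0.001, -0.013]
ft_force: [-1.3, 0.6, -2.1]
opening: 0.439
```

```bash
python3 look.py wC 598.6 58.8 8 89.1 170 110 598.6 58.8 8 89.1 127 47; python3 - <<'E'
import cv2
im=cv2.imread("pics/wC_raw.png");cv2.imwrite("pics/wCz.png",cv2.resize(im[:,130:390],None,fx=3,fy=3,interpolation=cv2.INTER_CUBIC)[:600])
E
```

```text
17.0 [596.6 -80.  179.3] [-8.999e+01  4.000e-02 -7.300e-01] [-1.32  0.56 -2.1 ] [-0.102  0.079  0.009] 0.439
[[202.3, -13.6], [299.1, -13.3], [299.7, 130.2], [200.6, 129.9], [250.4, 53.6]]
[[229.6, 1.4], [271.7, 1.6], [271.7, 110.3], [228.8, 110.1], [250.4, 53.6]]
```

View pics/wC.png

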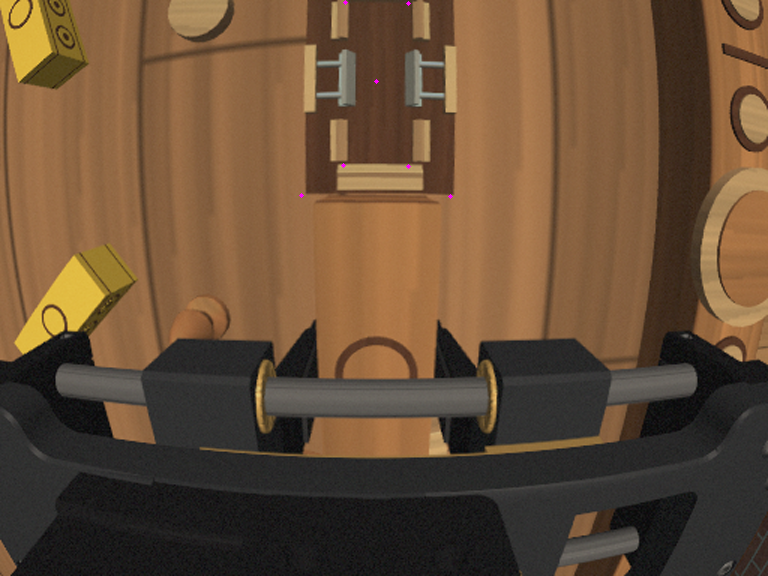

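View pics/wCz.png

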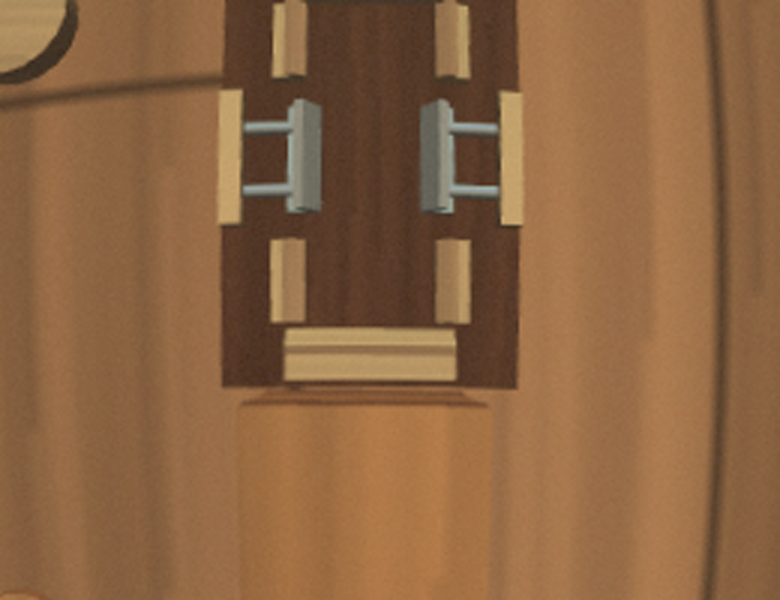

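```bash
python3 - <<'E'
from h import *
s=env.state();p,r=s['eef_pos'],s['tcp_rot']
g=lambda x,y:((x+.5)/3-.5+130,(y+.5)/3-.5)
def U(n,pts,z):
    w=wunproj([g(*q) for q in pts],z,p,r);print(n,w.round(1).tolist(),w.mean(0).round(1))
U('platecorn',[(222,388),(518,388)],8)
U('plate edges upper',[(223,20),(518,20)],8)
U('floor side lower',[(306,322),(436,322)],8);U('floor side lower b',[(306,238),(436,238)],8)
U('up',[(307,78),(436,78)],8)
U('wallgap z8',[(306,78),(436,78),(306,238),(436,238)],8);U('z21 tops',[(289,78),(448,78),(289,240),(448,240)],21)
U('cheek top',[(322,103),(322,210),(420,103),(420,210)],12)
U('yb',[(241,90),(241,224),(500,90),(500,224)],23)
U('end wall floor',[(285,328),(457,328)],8)
print(p,np.degrees(r))
# plinth top edge bounds: lateral offset in tool frame at top plane
z=p[2]-40.4+54
U('plinth',[(240,480),(489,480)],z);U('plinth end',[(240,404),(489,404)],z)
E
python3 - <<'E'
import sys;sys.path.insert(0,'.')
import cv2
from cell import env
im=env.read_camera("top")[:,:,::-1]
cv2.imwrite("pics/t2.png",cv2.resize(im[110:230,180:330],None,fx=5,fy=5,interpolation=cv2.INTER_CUBIC))
E
```

```text
platecorn [[545.9, -24.3], [655.4, -25.5]] [600.6 -24.9]
plate edges upper [[547.5, 118.4], [657.8, 117.5]] [602.6 117.9]
floor side lower [[577.5, -0.7], [624.9, -1.2]] [601.2  -1. ]
floor side lower b [[578.0, 30.5], [625.2, 30.0]] [601.6  30.2]
up [[578.9, 92.5], [626.3, 92.1]] [602.6  92.3]
wallgap z8 [[578.5, 92.5], [626.3, 92.1], [578.0, 30.5], [625.2, 30.0]] [602.   61.3]
z21 tops [[573.2, 88.7], [629.4, 88.1], [572.8, 28.3], [628.4, 27.7]] [601.   58.2]
cheek top [[584.5, 81.1], [584.1, 40.2], [619.9, 80.8], [619.3, 39.9]] [601.9  60.5]
yb [[556.4, 84.3], [556.2, 34.5], [647.6, 83.5], [646.6, 33.6]] [601.7  59. ]
end wall floor [[569.8, -2.8], [632.6, -3.4]] [601.2  -3.1]
[596.73279503 -79.77350383 179.47107821] [-8.99924885e+01  1.93327562e-02 -7.40600119e-01]
plinth [[577.5, -31.6], [618.3, -32.1]] [597.9 -31.9]
plinth end [[577.9, -19.1], [618.1, -19.6]] [598.  -19.4]
```

View pics/t2.png

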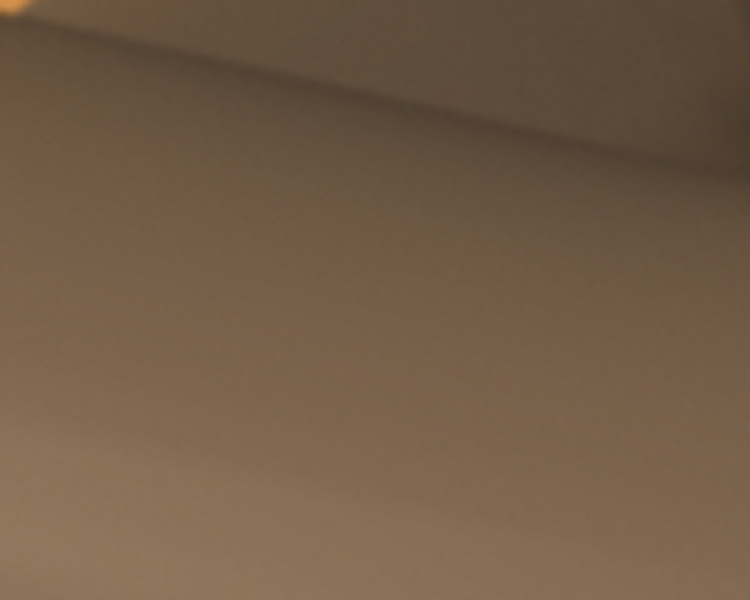

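The wrist view shows the cradle centre at about (601, 60), axis within 0.1° of the tool. The top camera says about (598.6, 60) after correction. I'll move over the cradle and check the alignment close up.

Request:
{"op": "jog_arm", "data": {"series": [{"dx": 0.0008,"dy": 0.02,"dz": 0,"rx": 0,"ry": 0,"rz": 0,"gripper": 0.3},{"dx": 0.001,"dy": 0.035,"dz": 0,"rx": 0,"ry": 0,"rz": 0,"gripper": 0.3},{"dx": 0.001,"dy": 0.035,"dz": 0,"rx": 0,"ry": 0,"rz": 0,"gripper": 0.3},{"dx": 0.0006,"dy": 0.035,"dz": 0,"rx": 0,"ry": 0,"rz": 0,"gripper": 0.3},{"dx": 0,"dy": 0.016,"dz": -0.02,"rx": 0,"ry": 0,"rz": 0,"gripper": 0.3},{"dx": 0,"dy": 0,"dz": -0.03,"rx": 0,"ry": 0,"rz": 0,"gripper": 0.3},{"dx": 0,"dy": 0,"dz": -0.03,"rx": 0,"ry": 0,"rz": 0,"gripper": 0.3},{"dx": 0,"dy": 0,"dz": -0.015,"rx": 0,"ry": 0,"rz": 0,"gripper": 0.3},{"dx": 0,"dy": 0,"dz": 0,"rx": 0,"ry": 0,"rz": 0,"gripper": 0.3},{"dx": 0,"dy": 0,"dz": 0,"rx": 0,"ry": 0,"rz": 0,"gripper": 0.3}]}}

```text
t: 18.1
eef_pos: [600.8, 61.2, 85.0]
tcp_rot: [-1.571, -0.0, -0.014]
ft_force: [0.3, 0.0, -2.9]
opening: 0.438
```

```bash
python3 look.py wD 601 60.4 8 89.2 170 110 601 60.4 8 89.2 127 47 ; python3 - <<'E'
import cv2
from cell import env
im=cv2.imread("pics/wD_raw.png");cv2.imwrite("pics/wDz.png",cv2.resize(im[30:230,155:355],None,fx=3,fy=3,interpolation=cv2.INTER_CUBIC))
im=env.read_camera("scene")[:,:,::-1];cv2.imwrite("pics/sDz.png",cv2.resize(im[140:260,240:400],None,fx=5,fy=5,interpolation=cv2.INTER_CUBIC))
E
```

```text
18.1 [600.8  61.2  85. ] [-9.0e+01 -2.0e-02 -8.1e-01] [ 0.3   0.01 -2.85] [-0.108  0.06   0.004] 0.438
[[180.8, 98.3], [319.8, 98.4], [308.7, 287.9], [191.8, 288.0], [250.3, 201.9]]
[[220.4, 124.1], [280.2, 124.1], [276.4, 269.2], [224.1, 269.3], [250.3, 201.9]]
```

View pics/wDz.png

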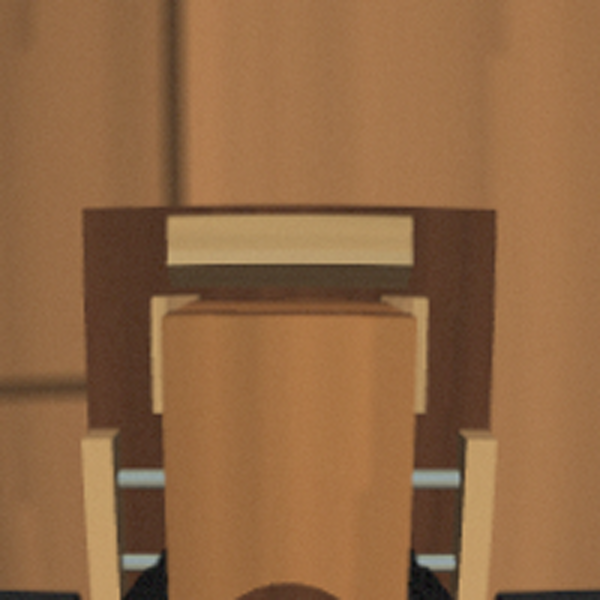

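View pics/sDz.png

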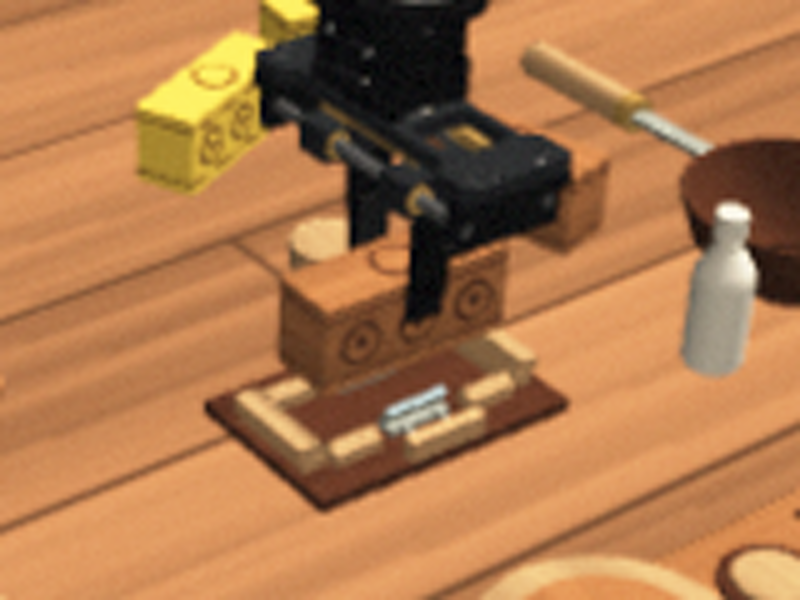

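```bash
python3 - <<'E'
from h import *
s=env.state();p,r=s['eef_pos'],s['tcp_rot'];print(p,np.degrees(r))
g=lambda x,y:((x+.5)/3-.5+155,(y+.5)/3-.5+30)
def U(n,pts,z):
    w=wunproj([g(*q) for q in pts],z,p,r);print(n,w.round(1).tolist(),w.mean(0).round(1))
U('plate far edge',[(83,208),(496,208)],8)
U('endwall outer top26',[(167,216),(413,216)],26)
U('endwall inner top26',[(167,265),(413,265)],26)
U('endwall floor8',[(200,290),(380,290)],8)
U('walls z21 far',[(152,297),(428,297)],21)
U('plinth top',[(163,314),(416,314)],p[2]-40.4+54)
U('plinth bot',[(205,298),(378,298)],p[2]-40.4)
E
```

```text
[601.24317462  61.13092721  85.71140862] [-89.99913712  -0.11107507  -0.83088032]
plate far edge [[548.8, 145.5], [658.1, 144.1]] [603.5 144.8]
endwall outer top26 [[573.7, 141.3], [633.1, 140.6]] [603.4 141. ]
endwall inner top26 [[573.4, 129.3], [633.1, 128.5]] [603.2 128.9]
endwall floor8 [[579.6, 122.3], [626.9, 121.7]] [603.2 122. ]
walls z21 far [[568.7, 121.4], [637.6, 120.5]] [603.2 120.9]
plinth top [[582.1, 121.8], [623.1, 121.3]] [602.6 121.5]
plinth bot [[584.2, 121.8], [622.5, 121.3]] [603.3 121.6]
```

```bash
python3 - <<'E'
import cv2
im=cv2.imread("pics/wD_raw.png");cv2.imwrite("pics/wDz2.png",cv2.resize(im[95:145,200:300],None,fx=8,fy=8,interpolation=cv2.INTER_CUBIC))
E
```

```text
(no output)
```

View pics/wDz2.png

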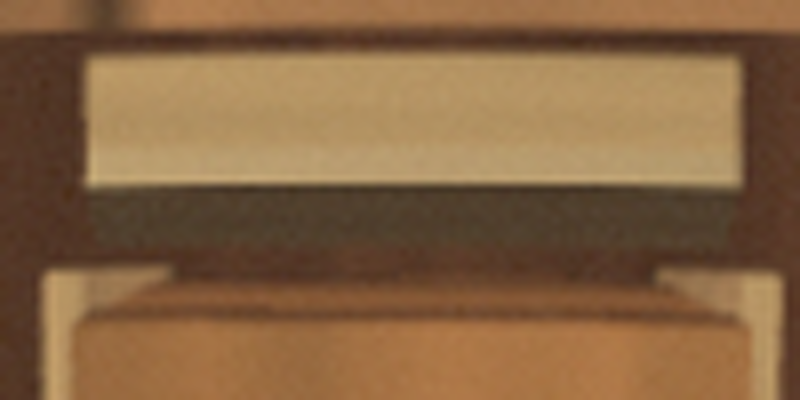

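Plinth and recess centres agree to about 0.3 mm in x and 0.8 mm in y. After a small correction I'll go down to just above the cheeks.

Request:
{"op": "jog_arm", "data": {"series": [{"dx": 0.0003,"dy": -0.0008,"dz": -0.004,"rx": 0,"ry": 0,"rz": 0,"gripper": 0.3},{"dx": 0,"dy": 0,"dz": -0.005,"rx": 0,"ry": 0,"rz": 0,"gripper": 0.3},{"dx": 0,"dy": 0,"dz": -0.004,"rx": 0,"ry": 0,"rz": 0,"gripper": 0.3},{"dx": 0,"dy": 0,"dz": -0.003,"rx": 0,"ry": 0,"rz": 0,"gripper": 0.3},{"dx": 0,"dy": 0,"dz": -0.002,"rx": 0,"ry": 0,"rz": 0,"gripper": 0.3},{"dx": 0,"dy": 0,"dz": -0.001,"rx": 0,"ry": 0,"rz": 0,"gripper": 0.3},{"dx": 0,"dy": 0,"dz": -0.001,"rx": 0,"ry": 0,"rz": 0,"gripper": 0.3},{"dx": 0,"dy": 0,"dz": -0.001,"rx": 0,"ry": 0,"rz": 0,"gripper": 0.3}]}}

```text
t: 19.0
eef_pos: [601.1, 60.2, 63.5]
tcp_rot: [-1.571, -0.0, -0.015]
ft_force: [1.5, -0.0, -2.5]
opening: 0.441
```

```bash
python3 st.py
```

```text
19.0 [601.09  60.24  63.46] [-9.0e+01 -1.0e-02 -8.6e-01] F [ 1.48 -0.02 -2.55] M [-0.1042  0.0638 -0.0613] 0.441 j [-0.01  0.66  1.76  0.    0.73  0.01] tau [-6.0000e-03 -6.5532e+01 -1.8608e+01  7.0000e-02  6.9000e-02  0.0000e+00]
Mtool [-0.1052  0.0612  0.0623]
```

Request:
{"op": "jog_arm", "data": {"series": [{"dx": 0,"dy": 0,"dz": -0.001,"rx": 0,"ry": 0,"rz": 0,"gripper": 0.3},{"dx": 0,"dy": 0,"dz": -0.001,"rx": 0,"ry": 0,"rz": 0,"gripper": 0.3},{"dx": 0,"dy": 0,"dz": -0.001,"rx": 0,"ry": 0,"rz": 0,"gripper": 0.3},{"dx": 0,"dy": 0,"dz": -0.001,"rx": 0,"ry": 0,"rz": 0,"gripper": 0.3},{"dx": 0,"dy": 0,"dz": -0.001,"rx": 0,"ry": 0,"rz": 0,"gripper": 0.3}]}}

```text
t: 19.5
eef_pos: [601.2, 60.2, 58.4]
tcp_rot: [-1.571, -0.0, -0.015]
ft_force: [1.0, 0.2, -0.5]
opening: 0.441
```

Request:
{"op": "jog_arm", "data": {"series": [{"dx": 0,"dy": 0,"dz": -0.001,"rx": 0,"ry": 0,"rz": 0,"gripper": 0.3},{"dx": 0,"dy": 0,"dz": -0.001,"rx": 0,"ry": 0,"rz": 0,"gripper": 0.3},{"dx": 0,"dy": 0,"dz": -0.001,"rx": 0,"ry": 0,"rz": 0,"gripper": 0.3}]}}

```text
t: 19.8
eef_pos: [601.4, 60.2, 55.8]
tcp_rot: [-1.571, -0.001, -0.015]
ft_force: [0.5, 0.1, 4.2]
opening: 0.439
```

Request:
{"op": "jog_arm", "data": {"series": [{"dx": 0,"dy": 0,"dz": -0.001,"rx": 0,"ry": 0,"rz": 0,"gripper": 0.3},{"dx": 0,"dy": 0,"dz": -0.001,"rx": 0,"ry": 0,"rz": 0,"gripper": 0.3}]}}

```text
t: 20.0
eef_pos: [601.2, 60.3, 53.6]
tcp_rot: [-1.571, -0.001, -0.015]
ft_force: [-0.5, 0.8, 5.3]
opening: 0.438
```

Going as expected (about 8 N net against the cheeks). Continuing slowly.

Request:
{"op": "jog_arm", "data": {"series": [{"dx": 0,"dy": 0,"dz": -0.001,"rx": 0,"ry": 0,"rz": 0,"gripper": 0.3},{"dx": 0,"dy": 0,"dz": -0.001,"rx": 0,"ry": 0,"rz": 0,"gripper": 0.3}]}}

```text
t: 20.2
eef_pos: [600.9, 60.3, 51.2]
tcp_rot: [-1.571, 0.0, -0.015]
ft_force: [-0.0, -0.6, -0.4]
opening: 0.443
```

Request:
{"op": "jog_arm", "data": {"series": [{"dx": 0,"dy": 0,"dz": -0.001,"rx": 0,"ry": 0,"rz": 0,"gripper": 0.3},{"dx": 0,"dy": 0,"dz": -0.001,"rx": 0,"ry": 0,"rz": 0,"gripper": 0.3}]}}

```text
t: 20.4
eef_pos: [600.8, 60.2, 49.0]
tcp_rot: [-1.571, 0.001, -0.015]
ft_force: [0.2, -0.1, -0.6]
opening: 0.444
```

```bash
python3 st.py
```

```text
20.4 [600.83  60.21  49.03] [-9.0e+01  3.0e-02 -8.5e-01] F [ 0.23 -0.11 -0.59] M [-0.0792 -0.0137  0.0934] 0.444 j [-0.01  0.68  1.76 -0.    0.7   0.01] tau [-5.1000e-02 -6.4916e+01 -1.7251e+01  1.2100e-01  1.3600e-01  6.8000e-02]
Mtool [-0.079  -0.0933 -0.0149]
```

Request:
{"op": "jog_arm", "data": {"series": [{"dx": 0,"dy": 0,"dz": -0.0006,"rx": 0,"ry": 0,"rz": 0,"gripper": 0.3},{"dx": 0,"dy": 0,"dz": -0.0004,"rx": 0,"ry": 0,"rz": 0,"gripper": 0.3}]}}

```text
t: 20.6
eef_pos: [600.8, 60.3, 48.5]
tcp_rot: [-1.571, 0.0, -0.015]
ft_force: [-1.5, 1.1, 6.5]
opening: 0.44
```

Request:
{"op": "jog_arm", "data": {"series": [{"dx": 0,"dy": 0,"dz": -0.0005,"rx": 0,"ry": 0,"rz": 0,"gripper": 0.3}]}}

```text
t: 20.7
eef_pos: [600.9, 60.3, 48.5]
tcp_rot: [-1.571, 0.0, -0.015]
ft_force: [-4.5, 0.7, 13.2]
opening: 0.441
```

Request:
{"op": "jog_arm", "data": {"series": [{"dx": 0,"dy": 0,"dz": -0.0005,"rx": 0,"ry": 0,"rz": 0,"gripper": 0.3}]}}

```text
t: 20.8
eef_pos: [600.9, 60.3, 48.5]
tcp_rot: [-1.571, -0.0, -0.015]
ft_force: [-6.7, 0.1, 18.1]
opening: 0.439
```

On the floor: z stopped at 48.5, exactly 8 mm above the bench grasp height, and force rose sharply to 18 N, slightly over the 15 N stop. Relaxing at once, then releasing.

Request:
{"op": "jog_arm", "data": {"series": [{"dx": 0,"dy": 0,"dz": 0.001,"rx": 0,"ry": 0,"rz": 0,"gripper": 0.3},{"dx": 0,"dy": 0,"dz": 0.0003,"rx": 0,"ry": 0,"rz": 0,"gripper": 0.3}]}}

```text
t: 21.0
eef_pos: [601.0, 60.2, 48.6]
tcp_rot: [-1.571, 0.0, -0.015]
ft_force: [0.4, -0.1, -2.7]
opening: 0.437
```

Request:
{"op": "jog_arm", "data": {"series": [{"dx": 0,"dy": 0,"dz": 0,"rx": 0,"ry": 0,"rz": 0,"gripper": 0.5},{"dx": 0,"dy": 0,"dz": 0,"rx": 0,"ry": 0,"rz": 0,"gripper": 0.55},{"dx": 0,"dy": 0,"dz": 0,"rx": 0,"ry": 0,"rz": 0,"gripper": 0.7},{"dx": 0,"dy": 0,"dz": 0,"rx": 0,"ry": 0,"rz": 0,"gripper": 0.7},{"dx": 0,"dy": 0,"dz": 0.02,"rx": 0,"ry": 0,"rz": 0,"gripper": 0.7},{"dx": 0,"dy": 0,"dz": 0.04,"rx": 0,"ry": 0,"rz": 0,"gripper": 0.7},{"dx": 0,"dy": 0,"dz": 0.04,"rx": 0,"ry": 0,"rz": 0,"gripper": 0.9},{"dx": 0,"dy": 0,"dz": 0.03,"rx": 0,"ry": 0,"rz": 0,"gripper": 1},{"dx": 0,"dy": 0,"dz": 0,"rx": 0,"ry": 0,"rz": 0,"gripper": 1}]}}

```text
t: 21.9
eef_pos: [602.6, 60.3, 183.0]
tcp_rot: [-1.571, -0.007, -0.015]
ft_force: [-0.3, 0.3, -0.5]
opening: 0.893
```

```bash
python3 look.py wE 601.2 60 62 89.2 122 42; python3 - <<'E'
import cv2
from cell import env
im=env.read_camera("scene")[:,:,::-1];cv2.imwrite("pics/sE.png",cv2.resize(im[150:250,240:380],None,fx=5.6,fy=5.6,interpolation=cv2.INTER_CUBIC))
E
```

```text
21.9 [602.6  60.3 183. ] [-90.    -0.4   -0.85] [-0.27  0.32 -0.53] [-0.1   -0.022  0.011] 0.893
[[225.1, 124.8], [270.2, 124.7], [268.4, 245.7], [227.6, 245.8], [247.8, 188.3]]
```

View pics/wE.png

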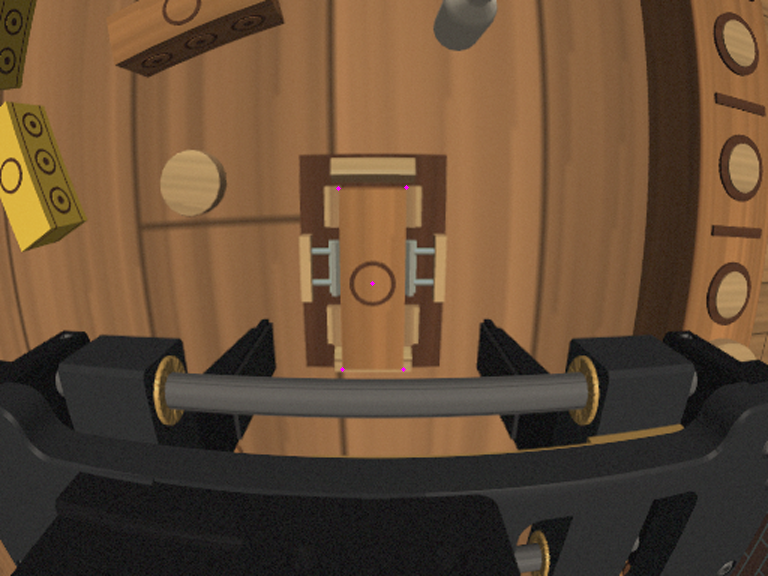

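View pics/sE.png

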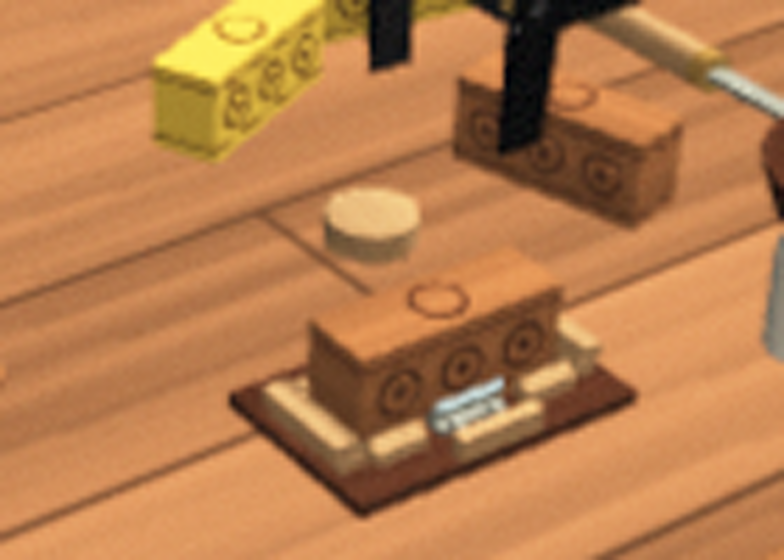

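```bash
python3 - <<'E'
from h import *
a=np.radians(89.2);u=np.array([np.cos(a),np.sin(a)]);v=np.array([-u[1],u[0]]);c=np.array([601.2,60])
for z in(62,65):
    X=[np.r_[c+u*p*61+v*q*21,z] for p,q in[(-1,1),(-1,-1),(1,-1),(1,1)]]
    print(z,(((proj("scene",X)-[240,150]+.5)*5.6)-.5).round(0).tolist())
im=env.read_camera("top")[:,:,::-1]
cv2.imwrite("pics/tE.png",im);print(env.state()['t'])
E
```

```text
62 [[310.0, 323.0], [363.0, 364.0], [563.0, 286.0], [508.0, 248.0]]
65 [[310.0, 317.0], [363.0, 359.0], [563.0, 281.0], [508.0, 243.0]]
22.05
```

View pics/tE.png

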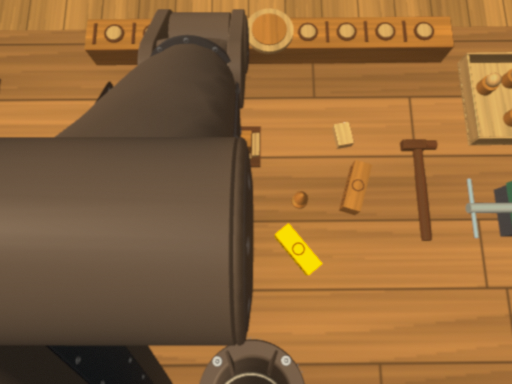

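Scene corners match the predicted seated-level top at z = 62 to within 1 px: seen (310,325), (362,360), (562,290), (505,248). C is untouched, A and the bystanders are in place, and the gripper is clear.

```bash
python3 -c "
from cell import env
print(env.job_done())"
```

```text
the job is handed in; nothing more can be done
None
```

The loose plinth is the middle one, B. It is now pressed home in the cradle, and I handed the job in at about 22 s.

- **Finding it:** I lifted and rocked A (the left one, around y = +257) and then B. A's moment stayed the same after tipping each way (0.011 and 0.025 N m), so it is sound, and I set it back upright. B's moment swung from +0.058 to −0.028 N m, the full amount expected of a loose weight.
- **Not tested:** I did not lift C (the right one), because B's result was already conclusive. C was never touched.
- **Seating:** I pressed B down at about 10 mm/s, with a push of about 8 N past the cheeks. It stopped at exactly the recess floor height, 8 mm above where it was gripped on the bench.
- **Over the limit:** The last half-millimetre step brought the wrist force to 18 N, slightly over the 15 N stop. I backed off at once and released.
- **Last checks:** The corners of B's top match a level, fully seated plinth to within about 1 px in the scene camera. A and C are upright, the bystanders still in view look undisturbed, and the gripper is clear. The arm hid the left half of the bench in the last top picture.
- **Disagreement:** The top and wrist cameras disagreed by about 2.5 mm on the cradle's x position. I used the wrist camera's close-up view.

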